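Make up two microscope kits

TASK

Make up two microscope kits from the stock on the teal mat: the yellow-ringed objective and the green-windowed filter cube in the blue tray; the red-ringed objective, the orange-windowed filter cube and the amber oil bottle in the white tray. In each tray the objective stands in the well marked with a ring, the filter cube in the middle well marked with a square, and the oil in the unmarked well, all upright and flat on the well's floor. Set each thing down rather than dropping it, and leave the blue-ringed objective, the purple-windowed cube and the glass dish where they are.

Things in the scene. Friction and masses are not known exactly. Their poses are not given: they have to be found in the camera images.
- blue_tray: blue fixed kit tray, 194 (own x) by 70 mm (y); floor 4 mm thick, walls 4 mm thick, tops 10 mm above the bench. Origin: centre of underside, on the bench. Three wells in a row along x, each 59 x 62 mm inside: one with a white ring on its floor at x = -63.5 mm, the middle one with a white square at x = 0, an unmarked one at x = +63.5 mm; all at y = 0. May lie either way round.
- white_tray: white fixed kit tray, 194 (own x) by 70 mm (y); floor 4 mm thick, walls 4 mm thick, tops 10 mm above the bench. Origin: centre of underside, on the bench. Three wells in a row along x, each 59 x 62 mm inside: one with a black ring on its floor at x = -63.5 mm, the middle one with a black square at x = 0, an unmarked one at x = +63.5 mm; all at y = 0. May lie either way round.
- obj_yellow: microscope objective standing nose up, yellow ring on its shoulder, silver knurled body; round, 30 mm across from 6 to 36 mm above its underside (foot 26 mm), then a cone of that colour and a dark nose 15 mm across; 49 mm high, about 120 g. Upright, z up; origin: centre of underside. In the stock, 20 mm or more from its neighbours, none taller than 60 mm.
- obj_red: microscope objective standing nose up, red ring on its shoulder, silver knurled body; round, 30 mm across from 6 to 36 mm above its underside (foot 26 mm), then a cone of that colour and a dark nose 15 mm across; 49 mm high, about 120 g. Upright, z up; origin: centre of underside. In the stock, 20 mm or more from its neighbours, none taller than 60 mm.
- obj_blue: microscope objective standing nose up, blue ring on its shoulder, silver knurled body; round, 30 mm across from 6 to 36 mm above its underside (foot 26 mm), then a cone of that colour and a dark nose 15 mm across; 49 mm high, about 120 g. Upright, z up; origin: centre of underside. A spare, to be left where it is.
- cube_green: filter cube: silver-grey metal block 38 mm (own x) by 30 mm (own y), 36 mm high, with a raised round green window (27 mm across, 2 mm high) on top, about 90 g. Upright, z up; origin: centre of underside. In the stock, 20 mm or more from its neighbours, none taller than 60 mm.
- cube_orange: filter cube: silver-grey metal block 38 mm (own x) by 30 mm (own y), 36 mm high, with a raised round orange window (27 mm across, 2 mm high) on top, about 90 g. Upright, z up; origin: centre of underside. In the stock, 20 mm or more from its neighbours, none taller than 60 mm.
- cube_purple: filter cube: silver-grey metal block 38 mm (own x) by 30 mm (own y), 36 mm high, with a raised round purple window (27 mm across, 2 mm high) on top, about 90 g. Upright, z up; origin: centre of underside. A spare, to be left where it is.
- oil_bottle: small immersion-oil bottle: amber body with a pale label band, round, 34 mm in diameter up to 38 mm, sloping shoulder, white cap 18 mm across, 60 mm high in all, 50 g or so. Upright, z up; origin: centre of underside. In the stock, 20 mm or more from its neighbours, none taller than 60 mm.
- dish: small round glass dish, 50 mm across, 14 mm high, with a green disc in it. Origin: centre of its underside. To be left where it is.
Things that resemble listed ones, but are neither listed nor needed, are in the scene too. Of the things that look like the white_tray, the middle-sized one is meant.

How it is judged:
At the end, for the whole second after the job is handed in: Each of the five parts in its own well as asked: within 18 mm (tray x) and 20 mm (tray y) of the well's centre, underside under 8 mm above the bench, upright within 0.1 rad, released, at rest; blue-ringed objective, purple cube and dish upright, within 3 cm of their starts (x of obj_yellow in the frame of blue_tray between -0.0815 and -0.0455 m and y of obj_yellow in the frame of blue_tray between -0.02 and 0.02 m and z of each of obj_yellow, cube_green in the frame of blue_tray below 0.008 m and angle between each of obj_yellow, cube_green, obj_red, cube_orange, oil_bottle, obj_blue, cube_purple, dish's own z axis and vertical below 0.1 rad and linear speed of each of obj_yellow, cube_green, obj_red, cube_orange, oil_bottle below 0.02 m/s and angular speed of each of obj_yellow, cube_green, obj_red, cube_orange, oil_bottle below 0.2 rad/s and contact force between each of obj_yellow, cube_green, obj_red, cube_orange, oil_bottle and the fingers below 0.05 N and x of cube_green in the frame of blue_tray between -0.018 and 0.018 m and y of cube_green in the frame of blue_tray between -0.02 and 0.02 m and x of obj_red in the frame of white_tray between -0.0815 and -0.0455 m and y of obj_red in the frame of white_tray between -0.02 and 0.02 m and z of each of obj_red, cube_orange, oil_bottle in the frame of white_tray below 0.008 m and x of cube_orange in the frame of white_tray between -0.018 and 0.018 m and y of cube_orange in the frame of white_tray between -0.02 and 0.02 m and x of oil_bottle in the frame of white_tray between 0.0455 and 0.0815 m and y of oil_bottle in the frame of white_tray between -0.02 and 0.02 m and distance of each of obj_blue, cube_purple, dish from where it was at the start of the episode below 0.03 m); the robot touches nothing.
It fails at once if a kit part is let go more than 4 cm above the bench ((height (world z) of obj_yellow above 0.04 m and contact force between obj_yellow and the fingers below 0.01 N) or (height (world z) of cube_green above 0.04 m and contact force between cube_green and the fingers below 0.01 N) or (height (world z) of obj_red above 0.04 m and contact force between obj_red and the fingers below 0.01 N) or (height (world z) of cube_orange above 0.04 m and contact force between cube_orange and the fingers below 0.01 N) or (height (world z) of oil_bottle above 0.04 m and contact force between oil_bottle and the fingers below 0.01 N)).
It fails at once if the blue-ringed objective, the purple cube or the dish is shifted by more than 3 cm or tipped over ((distance of obj_blue from where it was at the start of the episode above 0.03 m or angle between obj_blue's own z axis and vertical above 0.5 rad) or (distance of cube_purple from where it was at the start of the episode above 0.03 m or angle between cube_purple's own z axis and vertical above 0.5 rad) or (distance of dish from where it was at the start of the episode above 0.03 m or angle between dish's own z axis and vertical above 0.5 rad)).
It also fails if it takes over 131 s, if anything falls off the work surface, if the arm or the gripper's body presses on something with over 40 N, if the wrist force passes 120 N, or if a joint passes its speed limit or range.

ROBOT

A 7-joint arm with a two-finger parallel gripper is mounted at the origin on the work surface. World frame = base frame: x ahead of the robot, y to its left, z up, the work surface at z = 0. Lengths are in m, angles in rad, forces in N, time in s.
With the tool pointing down it reaches from about 0.425 to 0.95 m from the base axis. Payload 4.7 kg.
Tool frame: the origin (TCP) lies midway between the tips of the shut fingers; the grasp point (between the pads) lies 19 mm behind it; z points along the fingers, y is the direction in which the jaws open and shut (so a half turn about z gives the same grasp; the last joint's range is limited). The gripper opens to 87 mm and grips with 3 to 60 N. Pads are 19 mm wide; open, the fingers measure 117 mm over their backs; the gripper's body (75 mm by 190 mm) begins 51 mm behind the grasp point.
Start: joints at [-1.231, 0.469, -0.049, 1.532, 0.024, 1.141, -0.082], TCP at [0.243, 0.63, 0.223] pointing down, gripper open.
Joint ranges: [-2.59, 2.59], [-0.33, 1.99], [-1.39, 1.29], [0.1, 2.45], [-1.04, 4.18], [0.21, 1.99], [-2.66, 2.66]. Speed limits (rad/s): [2.57, 2.57, 3.14, 3.14, 3.14, 3.14, 3.14].

INTERFACE

Orientations are given as a rotation vector (axis times angle).
In Python, from workcell import env gives the robot as it stands.
- The arm moves only by the tool send_rows, never from a script. Its argument "deltas" is text: rows parted by semicolons, each of 7 numbers parted by spaces: the shift along the tool's x, y, z in m, then the turn, a rotation vector about the tool's x, y, z in degrees, then the opening, from 0 (shut) to 1 (fully open). In form: tx ty tz wx wy wz claw; .... A call has 1 to 20 rows; each row shifts and turns the pose as measured when the row begins, along the tool's axes as they then stand; what a row does not reach is not made up. A row lasts 1/10 s, in which the tool goes at most 50 mm and 8.59 degrees, less where a joint would pass 70% of its speed; a pose out of reach is approached as far as the arm can. A call with a gripper value outside its range is refused whole. The fingers move at their own pace and stop on an object; "force" is the grip in N (left out, the last holds). Time passes only in rows, so rows that do not move let the fingers close. It gives the time, the measured TCP pose, the force and the opening at its end, in the units of the state.
- env.get_state(): the state, without advancing time (a new reading comes with each control period).
- env.get_image(name): name is "scene" or "top" or "wrist"; returns a dict with "image" (400x640x3 uint8, red, green, blue), "fx", "fy", "cx", "cy" (pixels), "rvec" (rotation vector, rad) and "tvec" (3), from world to camera coordinates, as OpenCV has them. Camera axes: x right, y down, z forward; pixel columns grow to the right and rows downward; lengths in m; the calibration is good to about 2 mm. A picture is of the moment at which its call begins. There is no depth.
- env.finish_job(): hands the job in, once; it reports no verdict.
The state is a dict: "clock": time; "joint_pos": joint angles; "joint_velocities": joint speeds; "tau": joint torques, N m; "ee_pos": TCP position; "orientation": TCP orientation; "wrist_force": force on the tool from outside, world axes, zero at the start; "moment": the same for the moment, N m; "finger_gap": finger opening in m.
Only numpy, scipy, OpenCV 4.12 (cv2) and the standard library are available. Lean on these libraries where they do the work, as an engineer would, in place of code of your own. Each camera call takes 0.05 s, during which the arm holds its last target.

## Working session

There is one attempt and no reset: what is moved stays moved. The work goes in short steps, Python scripts to look and compute and a tool call to move; the robot and the scene stay as the last step left them, time stands still between calls to the robot, and variables do not carry over. Pictures are saved under pics/ and viewed, and the job is handed in when it is done.

Besides the shell and the picture viewer there is one more tool, called after ">>>" as name(argument=value, ...) on one line, values as JSON. send_rows: Moves the arm, as the interface text tells. Its arguments: {"type":"object","properties":{"deltas":{"type":"string"},"force":{"type":"number"}},"required":["deltas"]}

```bash
mkdir -p pics; ls; python3 - <<'E'
from workcell import env
import cv2,numpy as np
s=env.get_state();print(s)
for n in("top","scene","wrist"):
    d=env.get_image(n);cv2.imwrite(f"pics/{n}0.png",d["image"][:,:,::-1]);print(n,d["fx"],d["cx"],d["cy"],d["rvec"],d["tvec"])
E
```

```text
pics
{'clock': 0.0, 'joint_pos': array([-1.23093971,  0.46949128, -0.04860022,  1.53370218,  0.02407828,
        1.14101708, -0.0822857 ]), 'joint_velocities': array([-8.30495506e-04, -4.35813089e-04, -1.40320523e-03,  7.26703332e-04,
        1.18921665e-03,  4.99193892e-05, -1.27315482e-04]), 'tau': array([ 1.72595965e-04, -5.07974410e+01, -8.07748991e-02, -2.36159420e+01,
       -6.14072685e-02,  3.75744898e-02,  1.64984313e-04]), 'ee_pos': array([0.24306914, 0.62905821, 0.22146237]), 'orientation': array([-0.57584179, -3.08803993,  0.00315361]), 'wrist_force': array([ 0.82676245, -0.34404543,  0.52073352]), 'moment': array([0.00347898, 0.02761336, 0.04044907]), 'finger_gap': 0.08694412744249563}
top 395.52266660207255 317.96238572601357 197.3102399588053 [ 2.13557817 -2.15058997  0.19408602] [0.07927477 0.41937937 0.85112689]
scene 436.73926634678406 308.61639180261665 210.46394816105717 [ 1.67164515  1.74384069 -0.83674864] [-0.04641284 -0.25459623  1.64328879]
wrist 326.9944319922082 319.1128146749765 204.56850264448826 [-2.40665884 -1.64946671 -0.21277546] [-0.67355666 -0.03071018  0.39110381]
```

View pics/top0.png

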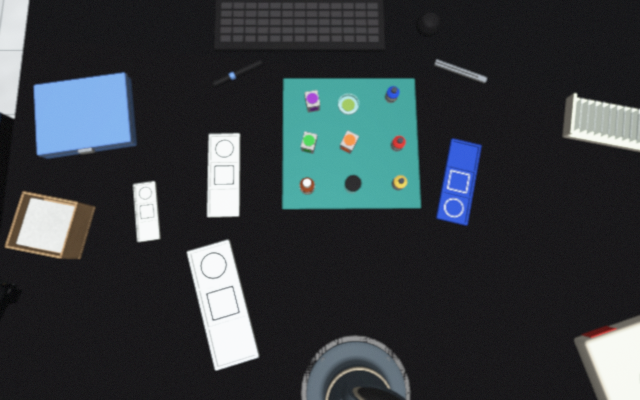

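View pics/scene0.png

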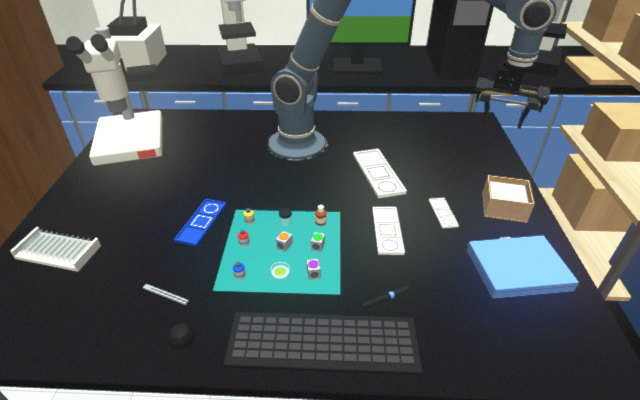

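View pics/wrist0.png

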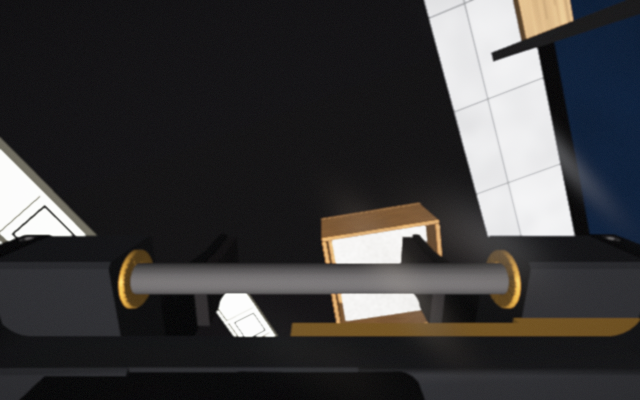

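The top view shows these candidates:
- **White trays:** small (146,211), middle (224,175) and large (222,303). The middle one is meant.
- **Objectives:** yellow (400,182), red (399,143) and blue spare (392,94). The black puck at (353,183) is a look-alike.
- **Cubes:** green (309,141), orange (349,141) and purple spare (313,100).
- **Oil bottle:** (307,185).
- **Dish:** (348,104).
- **Blue tray:** (459,181), with the blue box at (84,114) as a look-alike.

Next come the measurements and a close crop.

```bash
cat > h.py <<'E'
from workcell import env
import cv2,numpy as np
def cam(n):
    d=env.get_image(n);R=cv2.Rodrigues(np.array(d["rvec"],float))[0];t=np.array(d["tvec"],float)
    return d["image"],d,R,t
def ray(d,R,t,u,v,z):
    c=-R.T@t;r=R.T@np.array([(u-d["cx"])/d["fx"],(v-d["cy"])/d["fy"],1.]);return c+r*(z-c[2])/r[2]
def proj(d,R,t,p):
    q=R@np.array(p)+t;return np.array([d["fx"]*q[0]/q[2]+d["cx"],d["fy"]*q[1]/q[2]+d["cy"]])
E
python3 - <<'E'
from h import *
im,d,R,t=cam("top");hsv=cv2.cvtColor(im,cv2.COLOR_RGB2HSV)
print("cam",-R.T@t, R)
cv2.imwrite("pics/crop1.png",cv2.resize(im[60:240,190:500],None,fx=2.58,fy=2.58,interpolation=cv2.INTER_CUBIC)[:,:,::-1])
white=((hsv[...,1]<40)&(hsv[...,2]>150)).astype(np.uint8)
blue=cv2.inRange(hsv,(108,150,60),(125,255,255))
blue=cv2.morphologyEx(blue,cv2.MORPH_CLOSE,np.ones((5,5)))
for nm,m in(("w",white),("b",blue)):
    cs,_=cv2.findContours(m,cv2.RETR_EXTERNAL,cv2.CHAIN_APPROX_NONE)
    for c in cs:
        if cv2.contourArea(c)<300: continue
        P=np.array([ray(d,R,t,u,v,.010)[:2] for u,v in c[:,0]],np.float32)
        r=cv2.minAreaRect(P);print(nm,cv2.minAreaRect(c)[0],np.round(r[0],4),np.round(r[1],4),r[2],np.round(cv2.boxPoints(r),3).tolist())
E
```

```text
cam [0.27516658 0.09124941 0.90693849] [[-0.00829782 -0.99984224  0.01570506]
 [-0.98649885  0.0056162  -0.16367188]
 [ 0.16355786 -0.01685114 -0.98638981]]
w (612.0, 360.5) [ 0.0515 -0.588 ] [0.1465 0.1356] 16.83126449584961 [[-0.03799999877810478, -0.5440000295639038], [0.0010000000474974513, -0.6740000247955322], [0.14100000262260437, -0.6320000290870667], [0.10199999809265137, -0.5019999742507935]]
w (221.8824005126953, 304.5294494628906) [0.1902 0.289 ] [0.2634 0.0967] 15.922972679138184 [[0.05000000074505806, 0.29899999499320984], [0.07699999958276749, 0.20600000023841858], [0.33000001311302185, 0.27900001406669617], [0.30399999022483826, 0.3720000088214874]]
w (44.86238098144531, 224.958740234375) [0.3655 0.69  ] [0.1033 0.1069] 78.53224182128906 [[0.30300000309944153, 0.6499999761581421], [0.40799999237060547, 0.6290000081062317], [0.42800000309944153, 0.7300000190734863], [0.3230000138282776, 0.7509999871253967]]
w (145.96469116210938, 211.04116821289062) [0.3952 0.4668] [0.1337 0.0497] 7.9582648277282715 [[0.32600000500679016, 0.4819999933242798], [0.3319999873638153, 0.432
[... 437 characters left out ...]
.1134] 76.80765533447266 [[0.5289999842643738, -0.6869999766349792], [0.6389999985694885, -0.7129999995231628], [0.6779999732971191, -0.546999990940094], [0.5680000185966492, -0.5210000276565552]]
w (14.0, 58.5) [0.7731 0.8055] [0.3097 0.0679] 6.93084192276001 [[0.6150000095367432, 0.8209999799728394], [0.6240000128746033, 0.753000020980835], [0.9309999942779541, 0.7910000085830688], [0.9229999780654907, 0.8579999804496765]]
b (458.8695068359375, 181.47531127929688) [ 0.4612 -0.2524] [0.0767 0.2002] 76.07655334472656 [[0.35499998927116394, -0.26600000262260437], [0.5490000247955322, -0.3140000104904175], [0.5680000185966492, -0.23899999260902405], [0.37299999594688416, -0.19099999964237213]]
```

View pics/crop1.png

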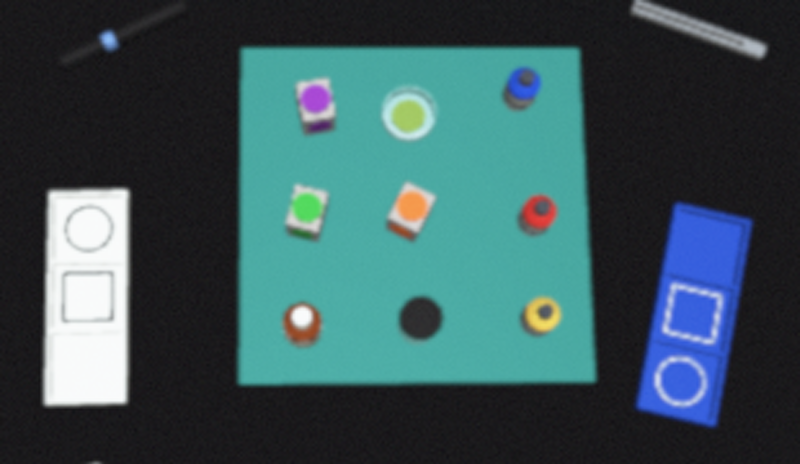

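```bash
python3 - <<'E'
from h import *
views=[cam("top"),cam("scene")]
rng={"purple":((130,80,60),(155,255,255),.038),"green":((50,120,90),(70,255,255),.038),"orange":((6,120,150),(16,255,255),.038),
"yellow":((20,110,90),(32,255,255),.040),"red":((0,170,80),(4,255,255),.040),"blue":((108,150,60),(125,255,255),.040),"cap":((0,0,170),(179,45,255),.060)}
for n,(lo,hi,z) in rng.items():
    out=[]
    for k,(im,d,R,t) in enumerate(views):
        hsv=cv2.cvtColor(im,cv2.COLOR_RGB2HSV);m=cv2.inRange(hsv,lo,hi)
        b=np.zeros_like(m)
        if k==0:b[80:207,285:418]=1
        else:b[205:290,222:342]=1
        m=m*b
        N,l,s,c=cv2.connectedComponentsWithStats(m)
        idx=[i for i in range(1,N) if s[i,4]>12]
        for i in idx:
            p=ray(d,R,t,*c[i],z);out.append((k,s[i,4],np.round(c[i],1).tolist(),np.round(p[:2],4).tolist()))
    print(n,*out,sep="\n  ")
im,d,R,t=views[0];hsv=cv2.cvtColor(im,cv2.COLOR_RGB2HSV)
# cubes: nonteal top face
for n,(u,v) in {"green":(309,141),"orange":(349,141),"purple":(313,100)}.items():
    big=cv2.resize(im[v-20:v+20,u-20:u+20],None,fx=8,fy=8,interpolation=cv2.INTER_CUBIC)
    g=big[...,::-1];cv2.imwrite(f"pics/c_{n}.png",g)
cv2.imwrite("pics/cubes.png",np.hstack([cv2.imread(f"pics/c_{n}.png") for n in("green","orange")]))
E
```

```text
purple
  (0, np.int32(97), [311.8, 97.8], [0.6536, 0.0888])
  (0, np.int32(23), [313.5, 108.4], [0.6277, 0.085])
  (1, np.int32(63), [312.9, 263.6], [0.6549, 0.0905])
green
  (0, np.int32(79), [308.4, 139.9], [0.552, 0.0971])
  (1, np.int32(49), [317.5, 236.4], [0.5535, 0.0988])
orange
  (0, np.int32(89), [349.2, 139.5], [0.5529, 0.0038])
  (0, np.int32(24), [308.1, 188.0], [0.4404, 0.0983])
  (1, np.int32(42), [320.3, 213.0], [0.4541, 0.1035])
yellow
  (0, np.int32(96), [399.2, 181.9], [0.4529, -0.1063])
  (1, np.int32(48), [248.2, 213.5], [0.4648, -0.1052])
red
  (0, np.int32(50), [397.4, 143.4], [0.5424, -0.1059])
  (1, np.int32(33), [242.8, 235.3], [0.5578, -0.1054])
blue
  (0, np.int32(81), [392.2, 93.0], [0.6645, -0.0987])
  (1, np.int32(15), [223.1, 206.7], [0.436, -0.1845])
  (1, np.int32(62), [238.3, 267.9], [0.6783, -0.0967])
cap
  (0, np.int32(34), [310.9, 92.4], [0.6571, 0.0908])
  (0, np.int32(45), [313.3, 103.7], [0.6299, 0.0856])
  (0, np.int32(39), [347.1, 110.7], [0.6133, 0.0094])
  (0, np.int32(38), [352.2, 134.4], [0.5574, -0.0008])
  (0, np.int32(38), [310.3, 134.3], [0.558, 0.0927])
  (0, np.int32(41), [346.8, 145.2], [0.5325, 0.0118])
  (0, np.int32(45), [307.0, 146.1], [0.5308, 0.1])
  (0, np.int32(56), [306.6, 182.2], [0.4491, 0.1014])
  (1, np.int32(36), [320.2, 207.8], [0.4572, 0.1034])
  (1, np.int32(25), [320.0, 220.2], [0.511, 0.1043])
  (1, np.int32(25), [281.0, 239.5], [0.5919, 0.0039])
  (1, np.int32(25), [316.3, 240.5], [0.5928, 0.0971])
  (1, np.int32(34), [313.5, 268.1], [0.6908, 0.0937])
  (1, np.int32(62), [280.2, 273.3], [0.7107, 0.0139])
```

View pics/cubes.png

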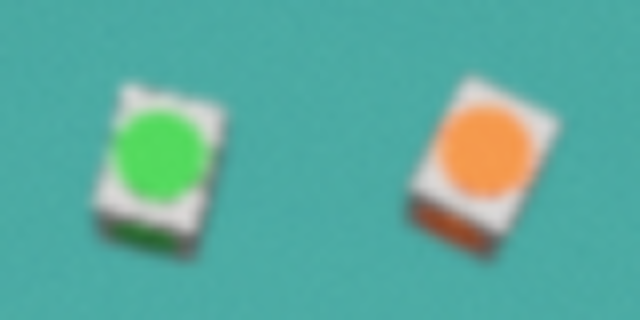

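```bash
python3 - <<'E'
from h import *
im,d,R,t=cam("top")
for n,(u,v) in {"yel":(401.2,180.9),"red":(190+541/2.58,60+208/2.58),"blue":(190+526/2.58,60+77/2.58)}.items(): print(n,ray(d,R,t,u,v,.049))
for n,(u0,v0),C in(("green",(289,121),[(125,85),(225,108),(190,225),(95,205)]),("orange",(329,121),[(472-320,78),(558-320,122),(505-320,232),(412-320,190)])):
    P=np.array([ray(d,R,t,u0+(a+.5)/8-.5,v0+(b+.5)/8-.5,.036)[:2] for a,b in C],np.float32)
    r=cv2.minAreaRect(P);w=(P[1]-P[0])+(P[2]-P[3]);l=(P[3]-P[0])+(P[2]-P[1])
    print(n,P.mean(0),r[1],"short dir deg",np.degrees(np.arctan2(w[1],w[0])),"long",np.degrees(np.arctan2(l[1],l[0])))
s=env.get_state();Rt=cv2.Rodrigues(np.array(s["orientation"]))[0];print(Rt)
im,d,R,t=cam("wrist");print("wristcam",-R.T@t,R,proj(d,R,t,s["ee_pos"]))
E
```

```text
yel [ 0.4533298  -0.10867147  0.049     ]
red [ 0.54625461 -0.10923001  0.049     ]
blue [ 0.66808673 -0.10089627  0.049     ]
green [0.55251485 0.09710996] (0.02946644276380539, 0.03665800020098686) short dir deg -103.099495 long 164.96854
orange [0.55227864 0.00322648] (0.029115160927176476, 0.03779647499322891) short dir deg -116.890236 long 152.84422
[[-9.32756850e-01  3.60506087e-01 -1.42182646e-04]
 [ 3.60506115e-01  9.32756774e-01 -3.76661495e-04]
 [-3.16693520e-06 -4.02591303e-04 -9.99999919e-01]]
wristcam [0.17740529 0.65491283 0.38474777] [[ 0.36112466  0.93251665 -0.00129818]
 [ 0.90120357 -0.34864001  0.25745342]
 [ 0.239627   -0.0941427  -0.96628984]] [319.7018251  253.85154914]
```

```bash
cat > g.py <<'E'
import sys
from h import *
from scipy.spatial.transform import Rotation as Ro
def go(x,y,z,a):
    s=env.get_state();Rt=cv2.Rodrigues(np.array(s["orientation"]))[0];a=np.radians(a)
    D=np.array([[-np.sin(a),np.cos(a),0],[np.cos(a),np.sin(a),0],[0,0,-1.]])
    w=np.degrees(Ro.from_matrix(Rt.T@D).as_rotvec());dp=np.array([x,y,z])-s["ee_pos"]
    print("t",round(s["clock"],1),"pos",np.round(s["ee_pos"],4),"gap",round(s["finger_gap"],4),"F",np.round(s["wrist_force"],1),"q7",np.round(s["joint_pos"][[0,6]],2))
    print("turn",np.round(w,2),"shift now-axes",np.round(Rt.T@dp,4),"shift after turn",np.round(D.T@dp,4))
if __name__=="__main__": go(*map(float,sys.argv[1:5]))
E
python3 g.py .451 .102 .22 91
```

```text
t 0.4 pos [0.2433 0.6296 0.2224] gap 0.0871 F [ 0.8  0.7 -0.1] q7 [-1.23 -0.08]
turn [-1.000e-02 -0.000e+00 -2.213e+01] shift now-axes [-0.3839 -0.4172  0.0025] shift after turn [-0.1985 -0.5311  0.0024]
```

>>> send_rows(deltas="0 0 0 0 0 -7.4 1; 0 0 0 0 0 -7.4 1; 0 0 0 0 0 -7.4 1", force=25)

```text
clock: 0.7
ee_pos: [0.2431, 0.6296, 0.2224]
orientation: [-0.052, 3.141, -0.001]
wrist_force: [0.2, 0.0, 0.2]
finger_gap: 0.0868
```

```bash
python3 g.py .451 .102 .22 91
```

```text
t 0.7 pos [0.2431 0.6296 0.2224] gap 0.0868 F [0.2 0.  0.2] q7 [-1.17  0.28]
turn [-0.03  0.02  0.89] shift now-axes [-0.1904 -0.5342  0.0027] shift after turn [-0.1987 -0.5311  0.0024]
```

>>> send_rows(deltas="-0.0147 -0.0411 0 0 0 0 0.75; -0.0147 -0.0411 0 0 0 0 0.75; -0.0147 -0.0411 0 0 0 0 0.75; -0.0147 -0.0411 0 0 0 0 0.75; -0.0147 -0.0411 0 0 0 0 0.75; -0.0147 -0.0411 0 0 0 0 0.75; -0.0147 -0.0411 0 0 0 0 0.75; -0.0147 -0.0411 0 0 0 0 0.75; -0.0147 -0.0411 0 0 0 0 0.75; -0.0147 -0.0411 0 0 0 0 0.75; -0.0147 -0.0411 0 0 0 0 0.75; -0.0147 -0.0411 0 0 0 0 0.75; -0.0147 -0.0411 0 0 0 0 0.75; 0 0 0 0 0 0.9 0.75")

```text
clock: 2.1
ee_pos: [0.4611, 0.084, 0.222]
orientation: [-0.034, 3.135, 0.01]
wrist_force: [-0.4, -0.2, 0.0]
finger_gap: 0.0655
```

```bash
python3 g.py .451 .102 .010 91; python3 - <<'E'
from h import *
for n in("wrist","top"):cv2.imwrite(f"pics/{n}1.png",cam(n)[0][:,:,::-1])
E
```

```text
t 2.1 pos [0.4611 0.084  0.222 ] gap 0.0655 F [-0.4 -0.2  0. ] q7 [-0.42  1.36]
turn [0.37 0.35 0.26] shift now-axes [0.011  0.0169 0.212 ] shift after turn [0.0098 0.0182 0.212 ]
```

View pics/wrist1.png

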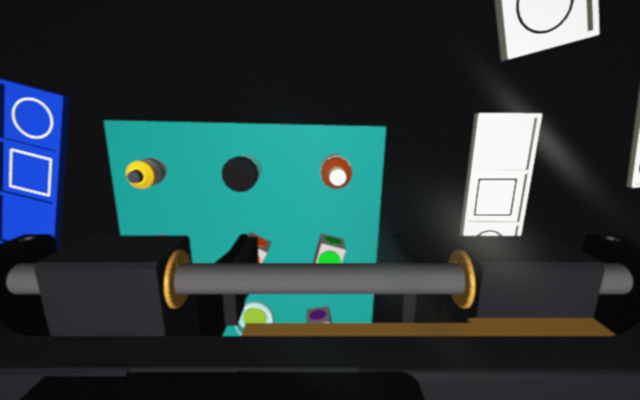

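The wrist view shows the bottle cap at (338,177), the yellow nose at (133,177), the puck at (240,174) and the middle white tray at right. I'll use it to cross-check the positions.

```bash
python3 - <<'E'
from h import *
im,d,R,t=cam("wrist");hsv=cv2.cvtColor(im,cv2.COLOR_RGB2HSV)
m=cv2.inRange(hsv,(0,0,170),(179,60,255))[150:200,310:370]
v,u=np.nonzero(m);print("cap",u.mean()+310,v.mean()+150,ray(d,R,t,u.mean()+310,v.mean()+150,.060))
print("yellow nose",ray(d,R,t,133,177,.049))
a=[ray(d,R,t,*p,.010) for p in((474,113),(542,115))];print(a)
print(env.get_state()["ee_pos"])
E
python3 g.py .451 .102 .10 91
```

```text
cap 331.5321100917431 178.73394495412845 [0.44865682 0.10263517 0.06      ]
yellow nose [ 0.45459265 -0.1018886   0.049     ]
[array([0.38000006, 0.25971648, 0.01      ]), array([0.3799125 , 0.33563084, 0.01      ])]
[0.45907399 0.09075504 0.22164263]
t 2.2 pos [0.4591 0.0908 0.2216] gap 0.065 F [ 0.3 -0.   0.1] q7 [-0.43  1.36]
turn [0.52 0.25 0.9 ] shift now-axes [0.0082 0.0104 0.1217] shift after turn [0.0079 0.0114 0.1216]
```

>>> send_rows(deltas="0.008 0.010 0.02 0.5 0.2 0.8 0.75; 0 0 0.04 0 0 0 0.75; 0 0 0.04 0 0 0 0.75; 0 0 0.02 0 0 0 0.75; 0 0 0 0 0 0 0.75")

```text
clock: 2.75
ee_pos: [0.4502, 0.1121, 0.1]
orientation: [-0.058, 3.135, 0.01]
wrist_force: [-0.2, 0.9, -0.4]
finger_gap: 0.0655
```

```bash
python3 g.py .450 .102 .010 91
```

```text
t 2.8 pos [0.4502 0.1121 0.1   ] gap 0.0655 F [-0.2  0.9 -0.4] q7 [-0.44  1.34]
turn [0.36 0.34 1.13] shift now-axes [ 0.0011 -0.0107  0.09  ] shift after turn [ 0.0004 -0.0101  0.09  ]
```

>>> send_rows(deltas="0 -0.010 0 0.3 0.3 1.1 0.75; 0 0 0 0 0 0 0.75; 0 0 0.02 0 0 0 0.75")

```text
clock: 3.05
ee_pos: [0.4537, 0.1051, 0.0839]
orientation: [-0.033, 3.133, 0.007]
wrist_force: [0.7, 0.5, -0.5]
finger_gap: 0.0651
```

```bash
python3 g.py .450 .102 .010 91
```

```text
t 3.0 pos [0.4537 0.1051 0.0839] gap 0.0651 F [ 0.7  0.5 -0.5] q7 [-0.43  1.35]
turn [0.25 0.49 0.22] shift now-axes [ 0.0044 -0.0033  0.0738] shift after turn [ 0.0037 -0.003   0.0739]
```

>>> send_rows(deltas="0.003 -0.003 0.015 0.2 0.4 0 0.75; 0 0 0.02 0 0 0 0.75; 0 0 0.02 0 0 0 0.75; 0 0 0.014 0 0 0 0.75; 0 0 0 0 0 0 0.75")

```text
clock: 3.55
ee_pos: [0.4569, 0.1044, 0.0186]
orientation: [-0.033, 3.127, 0.009]
wrist_force: [-0.7, -0.9, 0.5]
finger_gap: 0.0651
```

```bash
python3 g.py .450 .102 .010 91
```

```text
t 3.5 pos [0.4569 0.1044 0.0186] gap 0.0651 F [-0.7 -0.9  0.5] q7 [-0.4   1.38]
turn [0.34 0.84 0.22] shift now-axes [ 0.0071 -0.0023  0.0085] shift after turn [ 0.0069 -0.0023  0.0086]
```

>>> send_rows(deltas="0.007 -0.002 0.004 0.3 0.9 0 0.75; 0.001 0 0.004 0 0 0 0.75; 0 0 0 0 0 0 0.75")

```text
clock: 3.85
ee_pos: [0.4509, 0.103, 0.0131]
orientation: [-0.033, 3.138, 0.004]
wrist_force: [0.3, -0.2, 0.9]
finger_gap: 0.0648
```

```bash
python3 g.py .450 .102 .010 91
```

```text
t 3.9 pos [0.4509 0.103  0.0131] gap 0.0648 F [ 0.3 -0.2  0.9] q7 [-0.4   1.38]
turn [0.13 0.2  0.21] shift now-axes [ 0.001  -0.001   0.0031] shift after turn [ 0.001  -0.0009  0.0031]
```

>>> send_rows(deltas="0.001 0 0.003 0 0 0 0.75; 0 0 0 0 0 0 0.1; 0 0 0 0 0 0 0.1; 0 0 0 0 0 0 0.1; 0 0 0 0 0 0 0.1; 0 0 0 0 0 0 0.1")

```text
clock: 4.45
ee_pos: [0.4509, 0.1033, 0.0112]
orientation: [-0.033, 3.135, 0.005]
wrist_force: [-0.4, 0.1, 0.2]
finger_gap: 0.0336
```

```bash
python3 g.py .450 .102 .09 91
```

```text
t 4.5 pos [0.4509 0.1033 0.0112] gap 0.0336 F [-0.4  0.1  0.2] q7 [-0.4   1.38]
turn [0.18 0.36 0.21] shift now-axes [ 0.0005 -0.0011 -0.0788] shift after turn [ 0.0009 -0.0013 -0.0788]
```

>>> send_rows(deltas="0 0 -0.02 0.1 0.3 0 0.1; 0 0 -0.03 0 0 0 0.1; 0 0 -0.03 0 0 0 0.1; 0 0 -0.01 0 0 0 0.1; 0.004 0.02 0 0 0 0 0.1; 0.007 0.04 0 0 0 0 0.1; 0.007 0.04 0 0 0 0 0.1; 0.007 0.04 0 0 0 0 0.1; 0.006 0.03 0 0 0 0 0.1; 0.003 0.015 0 0 0 0 0.1; 0 0 0 0 0 0 0.1; 0 0 0 0 0 0 0.1")

```text
clock: 5.65
ee_pos: [0.4096, 0.2915, 0.0993]
orientation: [0.027, -3.136, 0.004]
wrist_force: [-0.1, -0.1, -0.4]
finger_gap: 0.0332
```

```bash
python3 g.py .4165 .295 .0155 91
```

```text
t 5.7 pos [0.4096 0.2915 0.0993] gap 0.0332 F [-0.1 -0.1 -0.4] q7 [-0.76  0.92]
turn [-0.15 -0.33 -0.02] shift now-axes [-0.0075  0.0036  0.0838] shift after turn [-0.007   0.0034  0.0838]
```

>>> send_rows(deltas="-0.007 0.003 0.01 -0.1 -0.3 0 0.1; 0 0 0.025 0 0 0 0.1; 0 0 0.02 0 0 0 0.1; 0 0 0.012 0 0 0 0.1; 0 0 0 0 0 0 0.1; 0 0 0 0 0 0 0.1")

```text
clock: 6.25
ee_pos: [0.4211, 0.2873, 0.0277]
orientation: [-0.009, 3.14, -0.006]
wrist_force: [0.2, 0.3, 0.5]
finger_gap: 0.0331
```

```bash
python3 g.py .4165 .295 .0155 91
```

```text
t 6.2 pos [0.4211 0.2873 0.0277] gap 0.0331 F [0.2 0.3 0.5] q7 [-0.74  0.94]
turn [-0.22  0.09 -0.68] shift now-axes [0.0046 0.0078 0.0122] shift after turn [0.0045 0.0078 0.0122]
```

>>> send_rows(deltas="0.005 0.008 0.004 -0.2 0.1 -0.6 0.1; 0 0 0.004 0 0 0 0.1; 0 0 0.002 0 0 0 0.1; 0 0 0 0 0 0 0.1")

```text
clock: 6.65
ee_pos: [0.4171, 0.2969, 0.0189]
orientation: [-0.026, 3.138, 0.005]
wrist_force: [-0.1, -0.4, -0.3]
finger_gap: 0.0334
```

```bash
python3 g.py .4165 .295 .0155 91
```

```text
t 6.7 pos [0.4171 0.2969 0.0189] gap 0.0334 F [-0.1 -0.4 -0.3] q7 [-0.75  0.94]
turn [ 0.17  0.18 -0.04] shift now-axes [ 0.0006 -0.0019  0.0034] shift after turn [ 0.0006 -0.0019  0.0034]
```

>>> send_rows(deltas="0.001 -0.002 0.003 0.1 0.1 0 0.1; 0 0 0.001 0 0 0 0.1; 0 0 0 0 0 0 0.1")

```text
clock: 6.95
ee_pos: [0.416, 0.2948, 0.0153]
orientation: [-0.026, 3.14, 0.002]
wrist_force: [0.2, 0.1, 0.5]
finger_gap: 0.033
```

```bash
python3 g.py .4165 .295 .0152 91
```

```text
t 7.0 pos [0.416  0.2948 0.0153] gap 0.033 F [0.2 0.1 0.5] q7 [-0.75  0.94]
turn [ 0.07  0.08 -0.04] shift now-axes [-0.0005  0.0002  0.0001] shift after turn [-0.0005  0.0002  0.0001]
```

>>> send_rows(deltas="0 0 0.0005 0 0 0 0.1; 0 0 0 0 0 0 0.7; 0 0 0 0 0 0 0.7; 0 0 0 0 0 0 0.7; 0 0 0 0 0 0 0.7; 0 0 -0.015 0 0 0 0.7; 0 0 -0.03 0 0 0 0.7; 0 0 -0.03 0 0 0 0.7; 0 0 -0.03 0 0 0 0.7; 0 0 0 0 0 0 0.7")

```text
clock: 7.95
ee_pos: [0.4158, 0.2943, 0.1224]
orientation: [0.026, -3.141, 0.001]
wrist_force: [0.0, 0.3, 0.2]
finger_gap: 0.0608
```

```bash
python3 g.py .5525 .0035 .13 63; python3 - <<'E'
from h import *
im=cam("top")[0];cv2.imwrite("pics/top2.png",cv2.resize(im[100:250,170:430],None,fx=3,fy=3)[:,:,::-1])
E
```

```text
t 8.0 pos [0.4158 0.2943 0.1224] gap 0.0608 F [0.  0.3 0.2] q7 [-0.76  0.92]
turn [-2.000e-02 -1.000e-02  2.794e+01] shift now-axes [-0.1319 -0.293  -0.0075] shift after turn [-0.2538 -0.1971 -0.0076]
```

View pics/top2.png

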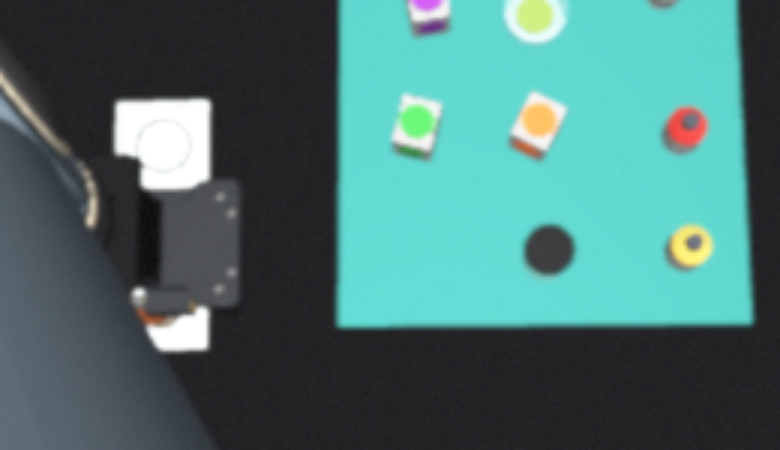

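The bottle's amber edge shows in the unmarked well at about (160,318), mostly hidden by the gripper. Next is the orange cube.

>>> send_rows(deltas="0 0 0 0 0 7 0.7; 0 0 0 0 0 7 0.7; 0 0 0 0 0 7 0.7; 0 0 0 0 0 7 0.7; -0.02 -0.015 0 0 0 0 0.7; -0.036 -0.028 0 0 0 0 0.7; -0.036 -0.028 0 0 0 0 0.7; -0.036 -0.028 0 0 0 0 0.7; -0.036 -0.028 0 0 0 0 0.7; -0.036 -0.028 0 0 0 0 0.7; -0.03 -0.024 0 0 0 0 0.7; -0.012 -0.01 0 0 0 0 0.7; 0 0 0 0 0 0 0.7; 0 0 0 0 0 0 0.7")

```text
clock: 9.4
ee_pos: [0.5338, 0.0005, 0.1046]
orientation: [-0.752, -3.027, 0.034]
wrist_force: [-0.5, 0.5, -0.1]
finger_gap: 0.0605
```

```bash
python3 g.py .5525 .0035 .010 63
```

```text
t 9.4 pos [5.338e-01 5.000e-04 1.046e-01] gap 0.0605 F [-0.5  0.5 -0.1] q7 [-0.32  1.13]
turn [-1.51 -0.97 -0.89] shift now-axes [-0.0167  0.0139  0.094 ] shift after turn [-0.0153  0.0112  0.0946]
```

>>> send_rows(deltas="-0.016 0.012 0 -1.5 -1 -0.9 0.7; 0 0 0 0 0 0 0.7; 0 0 0 0 0 0 0.7")

```text
clock: 9.7
ee_pos: [0.5506, 0.0084, 0.1019]
orientation: [-0.722, -3.052, -0.0]
wrist_force: [-0.6, -0.5, 0.2]
finger_gap: 0.061
```

```bash
python3 g.py .5525 .0035 .010 63
```

```text
t 9.7 pos [0.5506 0.0084 0.1019] gap 0.061 F [-0.6 -0.5  0.2] q7 [-0.3   1.16]
turn [-0.06 -0.3   0.36] shift now-axes [-0.0044 -0.0034  0.0919] shift after turn [-0.0039 -0.0035  0.0919]
```

>>> send_rows(deltas="-0.004 -0.003 0.01 0 -0.3 0.3 0.7; 0 0 0.02 0 0 0 0.7; 0 0 0.02 0 0 0 0.7; 0 0 0.01 0 0 0 0.7; 0 0 0 0 0 0 0.7; 0 0 0 0 0 0 0.7")

```text
clock: 10.3
ee_pos: [0.5494, 0.0067, 0.0381]
orientation: [-0.724, -3.053, 0.003]
wrist_force: [-0.1, -0.7, 0.2]
finger_gap: 0.061
```

```bash
python3 g.py .5525 .0035 .010 63
```

```text
t 10.3 pos [0.5494 0.0067 0.0381] gap 0.061 F [-0.1 -0.7  0.2] q7 [-0.28  1.19]
turn [-0.16 -0.17  0.31] shift now-axes [-0.0042 -0.0014  0.0281] shift after turn [-0.0042 -0.0014  0.0281]
```

>>> send_rows(deltas="-0.004 -0.001 0.01 0 0 0.3 0.7; 0 0 0.01 0 0 0 0.7; 0 0 0.006 0 0 0 0.7; 0 0 0 0 0 0 0.7; 0 0 0 0 0 0 0.7")

```text
clock: 10.8
ee_pos: [0.5541, 0.0036, 0.0114]
orientation: [-0.734, -3.054, 0.002]
wrist_force: [0.8, -0.5, -0.2]
finger_gap: 0.0613
```

```bash
python3 g.py .5525 .0035 .010 63
```

```text
t 10.8 pos [0.5541 0.0036 0.0114] gap 0.0613 F [ 0.8 -0.5 -0.2] q7 [-0.26  1.21]
turn [-0.07 -0.01 -0.04] shift now-axes [ 0.0014 -0.0009  0.0014] shift after turn [ 0.0014 -0.0009  0.0014]
```

>>> send_rows(deltas="0.001 0 0.001 0 0 0 0.1; 0 0 0 0 0 0 0.1; 0 0 0 0 0 0 0.1; 0 0 0 0 0 0 0.1; 0 0 0 0 0 0 0.1; 0 0 0 0 0 0 0.1")

```text
clock: 11.4
ee_pos: [0.5537, 0.0043, 0.0112]
orientation: [0.734, 3.054, -0.001]
wrist_force: [-0.7, 0.1, -0.8]
finger_gap: 0.0299
```

```bash
python3 g.py .480 .2955 .12 91
```

```text
t 11.4 pos [0.5537 0.0043 0.0112] gap 0.0299 F [-0.7  0.1 -0.8] q7 [-0.26  1.21]
turn [-2.000e-02  6.000e-02 -2.803e+01] shift now-axes [ 0.1978  0.2259 -0.109 ] shift after turn [ 0.0686  0.2924 -0.1088]
```

>>> send_rows(deltas="0 0 -0.02 0 0 0 0.1; 0 0 -0.03 0 0 0 0.1; 0 0 -0.03 0 0 0 0.1; 0 0 -0.03 0 0 -7 0.1; 0 0 -0.01 0 0 -7 0.1; 0 0 0 0 0 -7 0.1; 0 0 0 0 0 -7 0.1; 0.005 0.02 0 0 0 0 0.1; 0.01 0.04 0 0 0 0 0.1; 0.01 0.045 0 0 0 0 0.1; 0.01 0.045 0 0 0 0 0.1; 0.01 0.045 0 0 0 0 0.1; 0.01 0.04 0 0 0 0 0.1; 0.01 0.03 0 0 0 0 0.1; 0.004 0.015 0 0 0 0 0.1; 0 0 0 0 0 0 0.1; 0 0 0 0 0 0 0.1")

```text
clock: 13.1
ee_pos: [0.4703, 0.2888, 0.1336]
orientation: [0.05, -3.14, 0.006]
wrist_force: [-0.1, -0.3, -0.8]
finger_gap: 0.0299
```

```bash
python3 g.py .480 .2955 .0152 91
```

```text
t 13.1 pos [0.4703 0.2888 0.1336] gap 0.0299 F [-0.1 -0.3 -0.8] q7 [-0.69  1.01]
turn [-0.22 -0.1   0.83] shift now-axes [-0.0101  0.0068  0.1184] shift after turn [-0.0099  0.0065  0.1184]
```

>>> send_rows(deltas="-0.01 0.006 0.01 -0.2 0 0.8 0.1; 0 0 0.025 0 0 0 0.1; 0 0 0.03 0 0 0 0.1; 0 0 0.02 0 0 0 0.1; 0 0 0.01 0 0 0 0.1; 0 0 0 0 0 0 0.1; 0 0 0 0 0 0 0.1")

```text
clock: 13.8
ee_pos: [0.4898, 0.2865, 0.0337]
orientation: [0.003, 3.137, -0.003]
wrist_force: [-0.9, -1.5, 0.2]
finger_gap: 0.0298
```

```bash
python3 g.py .480 .2955 .0152 91
```

```text
t 13.8 pos [0.4898 0.2865 0.0337] gap 0.0298 F [-0.9 -1.5  0.2] q7 [-0.66  1.01]
turn [-0.12  0.24 -1.12] shift now-axes [0.0099 0.009  0.0184] shift after turn [0.0097 0.0091 0.0185]
```

>>> send_rows(deltas="0.0095 0.009 0.003 -0.1 0.2 -1 0.1; 0 0 0.005 0 0 0 0.1; 0 0 0.004 0 0 0 0.1; 0 0 0 0 0 0 0.1; 0 0 0 0 0 0 0.1")

```text
clock: 14.3
ee_pos: [0.4814, 0.2979, 0.0237]
orientation: [-0.027, 3.136, 0.006]
wrist_force: [0.7, 0.6, -2.0]
finger_gap: 0.0299
```

```bash
python3 g.py .480 .2955 .0152 91
```

```text
t 14.3 pos [0.4814 0.2979 0.0237] gap 0.0299 F [ 0.7  0.6 -2. ] q7 [-0.68  1.01]
turn [ 0.2   0.3  -0.02] shift now-axes [ 0.0015 -0.0024  0.0084] shift after turn [ 0.0014 -0.0024  0.0085]
```

>>> send_rows(deltas="0.001 -0.002 0.004 0.2 0.3 0 0.1; 0 0 0.003 0 0 0 0.1; 0 0 0.001 0 0 0 0.1; 0 0 0 0 0 0 0.1; 0 0 0 0 0 0 0.1")

```text
clock: 14.8
ee_pos: [0.4808, 0.2955, 0.0152]
orientation: [-0.026, 3.141, -0.0]
wrist_force: [-0.3, 0.2, -0.3]
finger_gap: 0.0298
```

```bash
python3 g.py .480 .2955 .0152 91
```

```text
t 14.8 pos [0.4808 0.2955 0.0152] gap 0.0298 F [-0.3  0.2 -0.3] q7 [-0.67  1.01]
turn [-0.01  0.01 -0.05] shift now-axes [ 0.0008 -0.      0.    ] shift after turn [ 0.0008 -0.      0.    ]
```

Release, rise, then red objective at (.546,-.108), with the jaws at 91°.

>>> send_rows(deltas="0 0 0.0005 0 0 0 0.1; 0 0 0 0 0 0 0.65; 0 0 0 0 0 0 0.65; 0 0 0 0 0 0 0.65; 0 0 0 0 0 0 0.65; 0 0 -0.015 0 0 0 0.65; 0 0 -0.03 0 0 0 0.65; 0 0 -0.04 0 0 0 0.65; 0 0 -0.03 0 0 0 0.65; 0 0 0 0 0 0 0.65; 0 0 0 0 0 0 0.65")

```text
clock: 15.9
ee_pos: [0.4814, 0.2958, 0.1389]
orientation: [-0.026, 3.139, 0.003]
wrist_force: [-0.2, -0.4, -0.8]
finger_gap: 0.0564
```

```bash
python3 g.py .546 -.108 .14 91
```

```text
t 15.9 pos [0.4814 0.2958 0.1389] gap 0.0564 F [-0.2 -0.4 -0.8] q7 [-0.69  1.  ]
turn [ 0.1   0.15 -0.07] shift now-axes [-0.058  -0.4048 -0.0016] shift after turn [-0.0575 -0.4049 -0.0011]
```

>>> send_rows(deltas="-0.003 -0.02 0 0 0 0 0.7; -0.006 -0.04 0 0 0 0 0.7; -0.006 -0.04 0 0 0 0 0.7; -0.006 -0.04 0 0 0 0 0.7; -0.006 -0.04 0 0 0 0 0.7; -0.006 -0.04 0 0 0 0 0.7; -0.006 -0.04 0 0 0 0 0.7; -0.006 -0.04 0 0 0 0 0.7; -0.006 -0.04 0 0 0 0 0.7; -0.005 -0.035 0 0 0 0 0.7; -0.003 -0.02 0 0 0 0 0.7; 0 0 0 0 0 0 0.7; 0 0 0 0 0 0 0.7; 0 0 0 0 0 0 0.7")

```text
clock: 17.3
ee_pos: [0.5409, -0.1103, 0.1262]
orientation: [0.035, -3.121, -0.002]
wrist_force: [-0.8, 0.1, -0.3]
finger_gap: 0.0607
```

```bash
python3 g.py .546 -.108 .010 91; python3 - <<'E'
from h import *
im,d,R,t=cam("top");cv2.imwrite("pics/top3.png",cv2.resize(im[60:240,190:500],None,fx=2.58,fy=2.58)[:,:,::-1])
im,d,R,t=cam("wrist");cv2.imwrite("pics/wrist3.png",im[:,:,::-1])
E
```

```text
t 17.3 pos [ 0.5409 -0.1103  0.1262] gap 0.0607 F [-0.8  0.1 -0.3] q7 [-0.04  1.82]
turn [ 0.07 -1.18  0.28] shift now-axes [-0.0076  0.002   0.116 ] shift after turn [-0.0052  0.0022  0.1162]
```

View pics/top3.png

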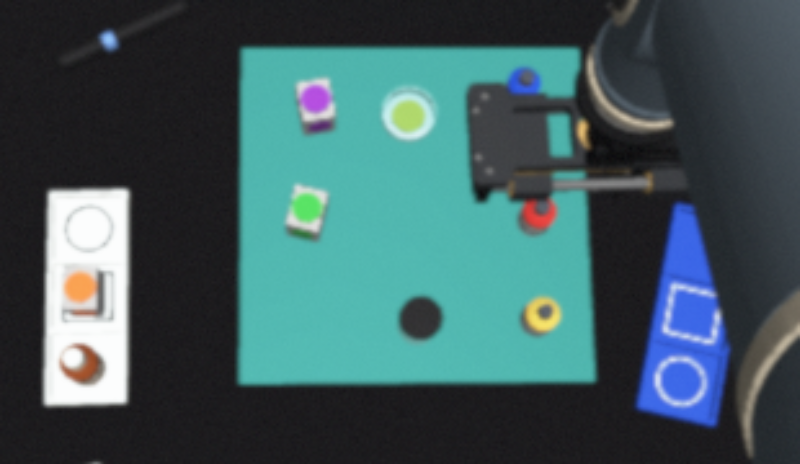

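View pics/wrist3.png

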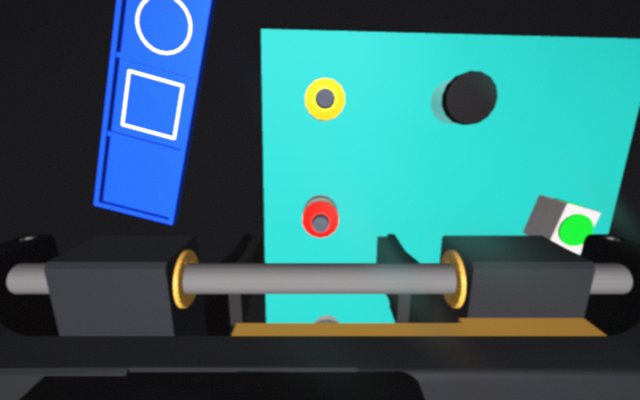

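The orange cube stands in the square well at crop (80,287), and the bottle in the unmarked well at (75,360). In the wrist view the red nose is at (320,224) and the yellow nose at (324,98).

```bash
python3 - <<'E'
from h import *
im,d,R,t=cam("wrist")
print(ray(d,R,t,320,224,.049),ray(d,R,t,324,98,.049),"green",ray(d,R,t,575,230,.038))
im,d,R,t=cam("top")
f=lambda u,v,z:ray(d,R,t,190+u/2.58,60+v/2.58,z)
print("orange",f(80,287,.042),"cap",f(72,357,.064),"ring",f(89,228,.004),"sq",f(88,296,.004),"bluering",f(681,381,.004),"bluesq",f(693,313,.004))
E
python3 g.py .546 -.108 .010 91
```

```text
[ 0.5481731  -0.10888397  0.049     ] [ 0.45558166 -0.10825729  0.049     ] green [0.55190422 0.09766472 0.038     ]
orange [0.47881877 0.29247824 0.042     ] cap [0.41384831 0.29210972 0.064     ] ring [0.54290464 0.29488651 0.004     ] sq [0.47940976 0.29386537 0.004     ] bluering [ 0.39875155 -0.23910145  0.004     ] bluesq [ 0.46099799 -0.25410721  0.004     ]
t 17.5 pos [ 0.5414 -0.1101  0.1267] gap 0.0611 F [-0.4  0.6  0.5] q7 [-0.04  1.82]
turn [ 0.06 -1.11  0.34] shift now-axes [-0.0069  0.0018  0.1166] shift after turn [-0.0046  0.002   0.1167]
```

>>> send_rows(deltas="-0.008 0.002 0.01 0 -1.1 0.3 0.7; 0 0 0.03 0 0 0 0.7; 0 0 0.03 0 0 0 0.7; 0 0 0.01 0 0 0 0.7; 0 0 0 0 0 0 0.7; 0 0 0 0 0 0 0.7")

```text
clock: 18.1
ee_pos: [0.5527, -0.1031, 0.0472]
orientation: [-0.04, 3.134, 0.003]
wrist_force: [0.9, 0.2, 1.1]
finger_gap: 0.0611
```

```bash
python3 g.py .548 -.1085 .010 91
```

```text
t 18.1 pos [ 0.5527 -0.1031  0.0472] gap 0.0611 F [0.9 0.2 1.1] q7 [-0.03  1.84]
turn [0.12 0.4  0.46] shift now-axes [ 0.0051 -0.0054  0.0371] shift after turn [ 0.0048 -0.0053  0.0372]
```

>>> send_rows(deltas="0.004 -0.005 0.005 0 0.3 0.4 0.7; 0 0 0.012 0 0 0 0.7; 0 0 0.01 0 0 0 0.7; 0 0 0.004 0 0 0 0.7; 0 0 0 0 0 0 0.7; 0 0 0 0 0 0 0.7")

```text
clock: 18.7
ee_pos: [0.5508, -0.1091, 0.0166]
orientation: [-0.027, 3.135, 0.002]
wrist_force: [-0.0, 0.8, 0.2]
finger_gap: 0.0609
```

```bash
python3 g.py .548 -.1085 .010 91
```

```text
t 18.7 pos [ 0.5508 -0.1091  0.0166] gap 0.0609 F [-0.   0.8  0.2] q7 [-0.01  1.86]
turn [0.08 0.39 0.  ] shift now-axes [0.0028 0.0006 0.0066] shift after turn [0.0028 0.0006 0.0066]
```

>>> send_rows(deltas="0.003 0.0005 0.004 0.1 0.4 0 0.7; 0 0 0.002 0 0 0 0.7; 0 0 0 0 0 0 0.7; 0 0 0 0 0 0 0.1; 0 0 0 0 0 0 0.1; 0 0 0 0 0 0 0.1; 0 0 0 0 0 0 0.1; 0 0 0 0 0 0 0.1", force=30)

```text
clock: 19.5
ee_pos: [0.5484, -0.1086, 0.0109]
orientation: [-0.028, 3.14, -0.001]
wrist_force: [-1.1, -0.3, -0.3]
finger_gap: 0.0292
```

```bash
python3 g.py .543 .295 .14 91
```

```text
t 19.5 pos [ 0.5484 -0.1086  0.0109] gap 0.0292 F [-1.1 -0.3 -0.3] q7 [-0.01  1.85]
turn [-0.04  0.06  0.02] shift now-axes [-0.0019  0.4035 -0.1294] shift after turn [-0.0017  0.4036 -0.1291]
```

>>> send_rows(deltas="0 0 -0.02 0 0 0 0.1; 0 0 -0.035 0 0 0 0.1; 0 0 -0.04 0 0 0 0.1; 0 0 -0.03 0 0 0 0.1; 0 0.02 0 0 0 0 0.1; 0 0.04 0 0 0 0 0.1; 0 0.042 0 0 0 0 0.1; 0 0.042 0 0 0 0 0.1; 0 0.042 0 0 0 0 0.1; 0 0.042 0 0 0 0 0.1; 0 0.042 0 0 0 0 0.1; 0 0.042 0 0 0 0 0.1; 0 0.042 0 0 0 0 0.1; 0 0.03 0 0 0 0 0.1; 0 0.015 0 0 0 0 0.1; 0 0 0 0 0 0 0.1; 0 0 0 0 0 0 0.1")

```text
clock: 21.2
ee_pos: [0.5397, 0.3008, 0.1371]
orientation: [0.014, -3.137, 0.006]
wrist_force: [-0.1, -0.1, -0.7]
finger_gap: 0.0293
```

```bash
python3 g.py .543 .295 .0151 91
```

```text
t 21.2 pos [0.5397 0.3008 0.1371] gap 0.0293 F [-0.1 -0.1 -0.7] q7 [-0.66  1.06]
turn [-0.22 -0.25 -0.47] shift now-axes [-0.0038 -0.0053  0.122 ] shift after turn [-0.0032 -0.0058  0.122 ]
```

>>> send_rows(deltas="-0.003 -0.006 0.01 -0.2 -0.2 -0.4 0.1; 0 0 0.025 0 0 0 0.1; 0 0 0.03 0 0 0 0.1; 0 0 0.02 0 0 0 0.1; 0 0 0.01 0 0 0 0.1; 0 0 0 0 0 0 0.1; 0 0 0 0 0 0 0.1")

```text
clock: 21.9
ee_pos: [0.548, 0.2752, 0.0382]
orientation: [0.005, 3.139, -0.013]
wrist_force: [0.8, 0.2, -0.4]
finger_gap: 0.0295
```

```bash
python3 g.py .543 .295 .0151 91
```

```text
t 21.9 pos [0.548  0.2752 0.0382] gap 0.0295 F [ 0.8  0.2 -0.4] q7 [-0.62  1.1 ]
turn [-0.46  0.13 -1.19] shift now-axes [0.0052 0.0199 0.023 ] shift after turn [0.0047 0.0199 0.0231]
```

>>> send_rows(deltas="0.005 0.018 0 -0.4 0.1 -1 0.1; 0 0 0 0 0 0 0.1; 0 0 0.006 0 0 0 0.1; 0 0 0.006 0 0 0 0.1; 0 0 0 0 0 0 0.1; 0 0 0 0 0 0 0.1")

```text
clock: 22.5
ee_pos: [0.5446, 0.2966, 0.0287]
orientation: [-0.027, 3.135, 0.005]
wrist_force: [-0.0, -0.5, -1.6]
finger_gap: 0.0292
```

```bash
python3 g.py .543 .295 .0151 91
```

```text
t 22.5 pos [0.5446 0.2966 0.0287] gap 0.0292 F [-0.  -0.5 -1.6] q7 [-0.63  1.09]
turn [ 0.19  0.35 -0.03] shift now-axes [ 0.0018 -0.0017  0.0136] shift after turn [ 0.0017 -0.0016  0.0136]
```

>>> send_rows(deltas="0.002 -0.002 0.006 0.2 0.3 0 0.1; 0 0 0.005 0 0 0 0.1; 0 0 0.002 0 0 0 0.1; 0 0 0 0 0 0 0.1; 0 0 0 0 0 0 0.1")

```text
clock: 23.0
ee_pos: [0.5428, 0.2942, 0.015]
orientation: [-0.026, 3.141, -0.001]
wrist_force: [-0.1, 0.0, -0.3]
finger_gap: 0.029
```

```bash
python3 g.py .543 .295 .0151 91
```

```text
t 23.0 pos [0.5428 0.2942 0.015 ] gap 0.029 F [-0.1  0.  -0.3] q7 [-0.63  1.09]
turn [-0.02  0.02 -0.07] shift now-axes [-0.0002  0.0008 -0.0001] shift after turn [-0.0002  0.0008 -0.0001]
```

>>> send_rows(deltas="0 0 0 0 0 0 0.1; 0 0 0 0 0 0 0.65; 0 0 0 0 0 0 0.65; 0 0 0 0 0 0 0.65; 0 0 0 0 0 0 0.65; 0 0 -0.015 0 0 0 0.65; 0 0 -0.03 0 0 0 0.65; 0 0 -0.04 0 0 0 0.65; 0 0 -0.03 0 0 0 0.65; 0 0 0 0 0 0 0.65; 0 0 0 0 0 0 0.65")

```text
clock: 24.1
ee_pos: [0.5436, 0.2942, 0.1387]
orientation: [-0.025, 3.138, 0.002]
wrist_force: [-0.5, 0.9, -0.1]
finger_gap: 0.0565
```

```bash
python3 g.py .552 .0973 .14 76
```

```text
t 24.1 pos [0.5436 0.2942 0.1387] gap 0.0565 F [-0.5  0.9 -0.1] q7 [-0.65  1.08]
turn [ 0.08  0.19 14.91] shift now-axes [-0.0053 -0.197  -0.0014] shift after turn [-0.0558 -0.1891 -0.0013]
```

>>> send_rows(deltas="0 0 0 0 0 7.5 0.7; 0 0 0 0 0 7.5 0.7; -0.006 -0.02 0 0 0 0 0.7; -0.012 -0.04 0 0 0 0 0.7; -0.012 -0.04 0 0 0 0 0.7; -0.012 -0.04 0 0 0 0 0.7; -0.009 -0.03 0 0 0 0 0.7; -0.004 -0.015 0 0 0 0 0.7; 0 0 0 0 0 0 0.7; 0 0 0 0 0 0 0.7")

```text
clock: 25.1
ee_pos: [0.5438, 0.0844, 0.1317]
orientation: [-0.382, -3.108, 0.013]
wrist_force: [-0.4, 0.2, 0.5]
finger_gap: 0.0611
```

```bash
python3 g.py .552 .0973 .010 76
```

```text
t 25.1 pos [0.5438 0.0844 0.1317] gap 0.0611 F [-0.4  0.2  0.5] q7 [-0.41  1.19]
turn [-0.56 -0.51  0.  ] shift now-axes [-0.0059  0.0157  0.1215] shift after turn [-0.0048  0.0145  0.1217]
```

>>> send_rows(deltas="-0.005 0.015 0 -0.5 -0.5 0 0.7; 0 0 0.01 0 0 0 0.7; 0 0 0.03 0 0 0 0.7; 0 0 0.03 0 0 0 0.7; 0 0 0.01 0 0 0 0.7; 0 0 0 0 0 0 0.7; 0 0 0 0 0 0 0.7")

```text
clock: 25.8
ee_pos: [0.5532, 0.1092, 0.0469]
orientation: [0.356, 3.121, 0.006]
wrist_force: [-0.3, 0.2, -0.2]
finger_gap: 0.0613
```

```bash
python3 g.py .552 .0973 .010 76
```

```text
t 25.8 pos [0.5532 0.1092 0.0469] gap 0.0613 F [-0.3  0.2 -0.2] q7 [-0.41  1.21]
turn [ 0.21 -0.    0.98] shift now-axes [-0.0015 -0.012   0.0369] shift after turn [-0.0017 -0.0118  0.0369]
```

>>> send_rows(deltas="-0.001 -0.0115 0 0.2 0 0.9 0.7; 0 0 0.012 0 0 0 0.7; 0 0 0.012 0 0 0 0.7; 0 0 0.004 0 0 0 0.7; 0 0 0 0 0 0 0.7; 0 0 0 0 0 0 0.7")

```text
clock: 26.4
ee_pos: [0.5538, 0.0969, 0.0195]
orientation: [0.383, 3.113, 0.003]
wrist_force: [-0.6, -0.1, 0.4]
finger_gap: 0.061
```

```bash
python3 g.py .552 .0973 .010 76
```

```text
t 26.4 pos [0.5538 0.0969 0.0195] gap 0.061 F [-0.6 -0.1  0.4] q7 [-0.38  1.22]
turn [ 0.14  0.29 -0.02] shift now-axes [ 0.0019 -0.0001  0.0095] shift after turn [ 0.0018 -0.0001  0.0095]
```

>>> send_rows(deltas="0.001 0 0.006 0.1 0.3 0 0.7; 0 0 0.003 0 0 0 0.7; 0 0 0 0 0 0 0.7; 0 0 0 0 0 0 0.1; 0 0 0 0 0 0 0.1; 0 0 0 0 0 0 0.1; 0 0 0 0 0 0 0.1; 0 0 0 0 0 0 0.1", force=25)

```text
clock: 27.2
ee_pos: [0.5535, 0.0978, 0.0105]
orientation: [0.382, 3.117, 0.002]
wrist_force: [-1.2, -0.4, -1.0]
finger_gap: 0.0298
```

```bash
python3 g.py .461 -.253 .14 76
```

```text
t 27.2 pos [0.5535 0.0978 0.0105] gap 0.0298 F [-1.2 -0.4 -1. ] q7 [-0.38  1.22]
turn [0.09 0.05 0.01] shift now-axes [ 0.0049 -0.3625 -0.1301] shift after turn [ 0.0049 -0.3627 -0.1295]
```

>>> send_rows(deltas="0 0 -0.02 0 0 0 0.1; 0 0 -0.035 0 0 0 0.1; 0 0 -0.04 0 0 0 0.1; 0 0 -0.03 0 0 0 0.1; 0 -0.02 -0.003 0 0 0 0.1; 0 -0.04 -0.003 0 0 0 0.1; 0 -0.04 -0.003 0 0 0 0.1; 0 -0.04 -0.003 0 0 0 0.1; 0 -0.04 0 0 0 0 0.1; 0 -0.04 0 0 0 0 0.1; 0 -0.04 0 0 0 0 0.1; 0 -0.04 0 0 0 0 0.1; 0 -0.03 0 0 0 0 0.1; 0 -0.015 0 0 0 0 0.1; 0 0 0 0 0 0 0.1; 0 0 0 0 0 0 0.1")

```text
clock: 28.8
ee_pos: [0.4661, -0.248, 0.152]
orientation: [0.377, 3.117, 0.004]
wrist_force: [0.5, 0.1, -0.6]
finger_gap: 0.0299
```

```bash
python3 g.py .461 -.253 .0147 76
```

```text
t 28.8 pos [ 0.4661 -0.248   0.152 ] gap 0.0299 F [ 0.5  0.1 -0.6] q7 [0.12 1.88]
turn [0.14 0.07 0.23] shift now-axes [ 0.004  -0.0064  0.1373] shift after turn [ 0.0038 -0.0061  0.1373]
```

>>> send_rows(deltas="0.004 -0.006 0.01 0.1 0 0.2 0.1; 0 0 0.03 0 0 0 0.1; 0 0 0.03 0 0 0 0.1; 0 0 0.02 0 0 0 0.1; 0 0 0.01 0 0 0 0.1; 0 0 0 0 0 0 0.1; 0 0 0 0 0 0 0.1")

```text
clock: 29.5
ee_pos: [0.4625, -0.2451, 0.0466]
orientation: [0.362, 3.119, 0.006]
wrist_force: [0.1, -0.1, -1.4]
finger_gap: 0.0302
```

```bash
python3 g.py .461 -.253 .0147 76
```

```text
t 29.5 pos [ 0.4625 -0.2451  0.0466] gap 0.0302 F [ 0.1 -0.1 -1.4] q7 [0.17 1.97]
turn [0.22 0.04 0.75] shift now-axes [-0.0003 -0.0081  0.0319] shift after turn [-0.0005 -0.008   0.0319]
```

>>> send_rows(deltas="0 -0.008 0 0.2 0 0.7 0.1; 0 0 0.01 0 0 0 0.1; 0 0 0.01 0 0 0 0.1; 0 0 0.003 0 0 0 0.1; 0 0 0 0 0 0 0.1; 0 0 0 0 0 0 0.1")

```text
clock: 30.1
ee_pos: [0.4626, -0.2546, 0.0243]
orientation: [0.382, 3.112, -0.002]
wrist_force: [-0.5, 0.2, -1.0]
finger_gap: 0.0299
```

```bash
python3 g.py .461 -.253 .0147 76
```

```text
t 30.1 pos [ 0.4626 -0.2546  0.0243] gap 0.0299 F [-0.5  0.2 -1. ] q7 [0.2  1.98]
turn [-0.04  0.37 -0.01] shift now-axes [0.002  0.0011 0.0095] shift after turn [0.0019 0.0011 0.0096]
```

>>> send_rows(deltas="0.002 0.001 0.004 0 0.4 0 0.1; 0 0 0.004 0 0 0 0.1; 0 0 0.002 0 0 0 0.1; 0 0 0 0 0 0 0.1; 0 0 0 0 0 0 0.1")

```text
clock: 30.6
ee_pos: [0.4614, -0.2532, 0.0145]
orientation: [0.383, 3.118, -0.001]
wrist_force: [-0.9, 0.5, -0.4]
finger_gap: 0.0298
```

```bash
python3 g.py .461 -.253 .0147 76
```

```text
t 30.6 pos [ 0.4614 -0.2532  0.0145] gap 0.0298 F [-0.9  0.5 -0.4] q7 [0.2  1.99]
turn [-0.03  0.01  0.01] shift now-axes [ 0.0004  0.0001 -0.0002] shift after turn [ 0.0004  0.0001 -0.0002]
```

>>> send_rows(deltas="0 0 0 0 0 0 0.1; 0 0 0 0 0 0 0.65; 0 0 0 0 0 0 0.65; 0 0 0 0 0 0 0.65; 0 0 0 0 0 0 0.65; 0 0 -0.015 0 0 0 0.65; 0 0 -0.03 0 0 0 0.65; 0 0 -0.04 0 0 0 0.65; 0 0 -0.03 0 0 0 0.65; 0 0 0 0 0 0 0.65; 0 0 0 0 0 0 0.65")

```text
clock: 31.7
ee_pos: [0.4609, -0.2527, 0.1324]
orientation: [-0.382, -3.116, 0.0]
wrist_force: [-0.4, 0.2, -0.2]
finger_gap: 0.0568
```

```bash
python3 g.py .455 -.1085 .14 76
```

```text
t 31.7 pos [ 0.4609 -0.2527  0.1324] gap 0.0568 F [-0.4  0.2 -0.2] q7 [0.13 1.9 ]
turn [-0.02 -0.12  0.01] shift now-axes [ 0.0406  0.1385 -0.0076] shift after turn [ 0.0406  0.1385 -0.0076]
```

>>> send_rows(deltas="0.005 0.018 0 0 0 0 0.7; 0.011 0.038 0 0 0 0 0.7; 0.011 0.038 0 0 0 0 0.7; 0.008 0.026 0 0 0 0 0.7; 0.004 0.013 0 0 0 0 0.7; 0 0 0 0 0 0 0.7; 0 0 0 0 0 0 0.7")

```text
clock: 32.4
ee_pos: [0.4501, -0.1098, 0.1246]
orientation: [-0.384, -3.102, 0.003]
wrist_force: [-0.5, 0.7, -0.1]
finger_gap: 0.0608
```

```bash
python3 g.py .455 -.1085 .010 76
```

```text
t 32.4 pos [ 0.4501 -0.1098  0.1246] gap 0.0608 F [-0.5  0.7 -0.1] q7 [-0.12  1.59]
turn [-0.21 -0.86 -0.13] shift now-axes [-0.0061  0.0028  0.1145] shift after turn [-0.0044  0.0024  0.1146]
```

>>> send_rows(deltas="-0.005 0.002 0 -0.2 -0.8 -0.1 0.7; 0 0 0.015 0 0 0 0.7; 0 0 0.03 0 0 0 0.7; 0 0 0.025 0 0 0 0.7; 0 0 0.01 0 0 0 0.7; 0 0 0 0 0 0 0.7; 0 0 0 0 0 0 0.7")

```text
clock: 33.1
ee_pos: [0.4588, -0.1173, 0.0421]
orientation: [0.401, 3.11, -0.005]
wrist_force: [0.9, 0.8, -0.1]
finger_gap: 0.0607
```

```bash
python3 g.py .455 -.1085 .010 76
```

```text
t 33.1 pos [ 0.4588 -0.1173  0.0421] gap 0.0607 F [ 0.9  0.8 -0.1] q7 [-0.06  1.66]
turn [-0.15  0.38 -0.69] shift now-axes [0.0061 0.0076 0.032 ] shift after turn [0.0058 0.0076 0.0321]
```

>>> send_rows(deltas="0.006 0.0075 0 -0.1 0.4 -0.7 0.7; 0 0 0.01 0 0 0 0.7; 0 0 0.012 0 0 0 0.7; 0 0 0.003 0 0 0 0.7; 0 0 0 0 0 0 0.7; 0 0 0 0 0 0 0.7")

```text
clock: 33.7
ee_pos: [0.4568, -0.108, 0.0174]
orientation: [0.38, 3.114, -0.0]
wrist_force: [0.4, 0.7, 0.1]
finger_gap: 0.061
```

```bash
python3 g.py .455 -.1085 .010 76
```

```text
t 33.7 pos [ 0.4568 -0.108   0.0174] gap 0.061 F [0.4 0.7 0.1] q7 [-0.06  1.68]
turn [0.03 0.27 0.09] shift now-axes [ 0.0017 -0.001   0.0074] shift after turn [ 0.0016 -0.001   0.0074]
```

>>> send_rows(deltas="0.002 -0.001 0.005 0 0.3 0 0.7; 0 0 0.002 0 0 0 0.7; 0 0 0 0 0 0 0.7; 0 0 0 0 0 0 0.1; 0 0 0 0 0 0 0.1; 0 0 0 0 0 0 0.1; 0 0 0 0 0 0 0.1; 0 0 0 0 0 0 0.1", force=30)

```text
clock: 34.5
ee_pos: [0.4552, -0.1087, 0.0104]
orientation: [0.381, 3.118, 0.001]
wrist_force: [-0.3, 0.5, -0.7]
finger_gap: 0.0294
```

```bash
python3 g.py .399 -.238 .13 76
```

```text
t 34.5 pos [ 0.4552 -0.1087  0.0104] gap 0.0294 F [-0.3  0.5 -0.7] q7 [-0.05  1.69]
turn [0.05 0.03 0.07] shift now-axes [ 0.0233 -0.139  -0.1197] shift after turn [ 0.0232 -0.1391 -0.1196]
```

>>> send_rows(deltas="0 0 -0.02 0 0 0 0.1; 0 0 -0.035 0 0 0 0.1; 0 0 -0.03 0 0 0 0.1; 0 0 -0.02 0 0 0 0.1; 0.003 -0.018 0 0 0 0 0.1; 0.006 -0.036 0 0 0 0 0.1; 0.006 -0.036 0 0 0 0 0.1; 0.005 -0.028 0 0 0 0 0.1; 0.002 -0.015 0 0 0 0 0.1; 0 0 0 0 0 0 0.1; 0 0 0 0 0 0 0.1")

```text
clock: 35.6
ee_pos: [0.3982, -0.2345, 0.1182]
orientation: [-0.374, -3.116, -0.003]
wrist_force: [-0.0, -0.3, -2.3]
finger_gap: 0.0292
```

```bash
python3 g.py .399 -.238 .0147 76
```

```text
t 35.6 pos [ 0.3982 -0.2345  0.1182] gap 0.0292 F [-0.  -0.3 -2.3] q7 [0.12 1.92]
turn [ 0.07 -0.2   0.3 ] shift now-axes [-0.002  -0.0033  0.1035] shift after turn [-0.0017 -0.0032  0.1035]
```

>>> send_rows(deltas="-0.002 -0.003 0 0 -0.2 0.3 0.1; 0 0 0.02 0 0 0 0.1; 0 0 0.025 0 0 0 0.1; 0 0 0.015 0 0 0 0.1; 0 0 0.006 0 0 0 0.1; 0 0 0 0 0 0 0.1; 0 0 0 0 0 0 0.1")

```text
clock: 36.3
ee_pos: [0.405, -0.232, 0.0506]
orientation: [0.364, 3.116, 0.005]
wrist_force: [0.3, -0.1, -1.8]
finger_gap: 0.029
```

```bash
python3 g.py .399 -.238 .0147 76
```

```text
t 36.3 pos [ 0.405  -0.232   0.0506] gap 0.029 F [ 0.3 -0.1 -1.8] q7 [0.16 2.  ]
turn [0.21 0.23 0.67] shift now-axes [ 0.0046 -0.0073  0.0359] shift after turn [ 0.0044 -0.0073  0.0359]
```

>>> send_rows(deltas="0.004 -0.007 0 0.2 0.2 0.7 0.1; 0 0 0.012 0 0 0 0.1; 0 0 0.012 0 0 0 0.1; 0 0 0.004 0 0 0 0.1; 0 0 0 0 0 0 0.1; 0 0 0 0 0 0 0.1")

```text
clock: 36.9
ee_pos: [0.4005, -0.239, 0.0217]
orientation: [0.385, 3.114, -0.001]
wrist_force: [0.3, 0.8, -1.7]
finger_gap: 0.0289
```

```bash
python3 g.py .399 -.238 .0147 76
```

```text
t 36.9 pos [ 0.4005 -0.239   0.0217] gap 0.0289 F [ 0.3  0.8 -1.7] q7 [0.2  2.03]
turn [-0.03  0.22 -0.09] shift now-axes [0.0017 0.0006 0.007 ] shift after turn [0.0017 0.0006 0.007 ]
```

>>> send_rows(deltas="0.002 0.0005 0.004 0 0.2 0 0.1; 0 0 0.002 0 0 0 0.1; 0 0 0.001 0 0 0 0.1; 0 0 0 0 0 0 0.1; 0 0 0 0 0 0 0.1")

```text
clock: 37.4
ee_pos: [0.399, -0.2381, 0.0145]
orientation: [0.385, 3.117, -0.001]
wrist_force: [-0.5, 0.7, -2.3]
finger_gap: 0.0286
```

```bash
python3 g.py .399 -.238 .0147 76
```

```text
t 37.4 pos [ 0.399  -0.2381  0.0145] gap 0.0286 F [-0.5  0.7 -2.3] q7 [0.21 2.04]
turn [-0.03  0.06 -0.08] shift now-axes [ 0.      0.0001 -0.0002] shift after turn [ 0.      0.0001 -0.0002]
```

The gap shrank a little (29.4 to 28.6 mm), so I'll look before releasing.

```bash
python3 - <<'E'
from h import *
a=cam("wrist")[0];b=cam("scene")[0]
b=cv2.resize(b[180:280,150:310],None,fx=5,fy=5,interpolation=cv2.INTER_CUBIC)
cv2.imwrite("pics/w4.png",a[:,:,::-1]);cv2.imwrite("pics/s4.png",b[:,:,::-1])
print(env.get_state()["finger_gap"],env.get_state()["wrist_force"])
E
```

```text
0.029375976354946407 [-0.1707162   0.08876389 -0.9567993 ]
```

View pics/w4.png

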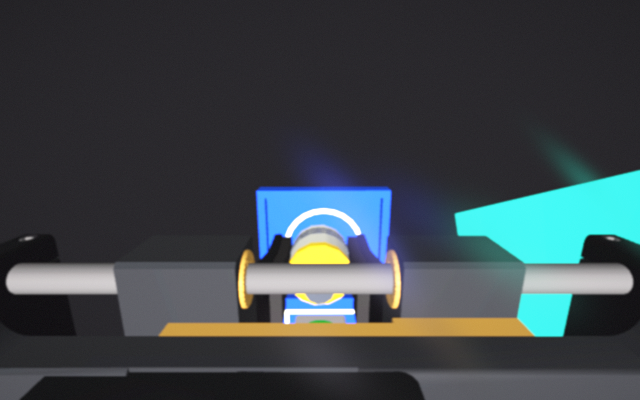

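View pics/s4.png

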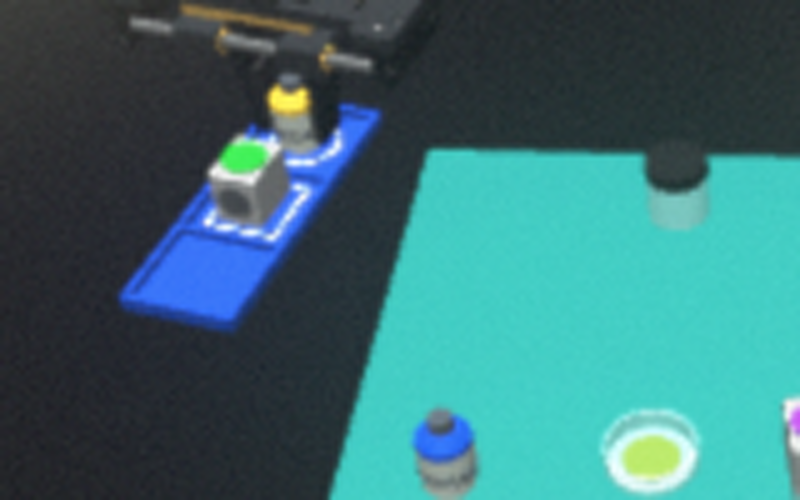

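The yellow objective is upright at the ring: (322,262) in the wrist view, (290,120) in the scene crop. The green cube is seated in the square well at (245,185). The gap now reads 29.4 mm, so the earlier change was noise. Releasing.

>>> send_rows(deltas="0 0 0 0 0 0 0.65; 0 0 0 0 0 0 0.65; 0 0 0 0 0 0 0.65; 0 0 0 0 0 0 0.65; 0 0 -0.015 0 0 0 0.65; 0 0 -0.03 0 0 0 0.65; 0 0 -0.04 0 0 0 0.65; 0 0 -0.04 0 0 0 0.65; 0 0 -0.04 0 0 0 0.65; 0 0 0 0 0 0 0.65; 0 0 0 0 0 0 0.65")

```text
clock: 38.6
ee_pos: [0.3989, -0.2382, 0.1862]
orientation: [0.386, 3.117, -0.001]
wrist_force: [0.2, 0.4, -0.8]
finger_gap: 0.0567
```

```bash
python3 g.py .45 0 .25 76
```

```text
t 38.6 pos [ 0.3989 -0.2382  0.1862] gap 0.0567 F [ 0.2  0.4 -0.8] q7 [0.07 1.87]
turn [-0.02  0.08 -0.12] shift now-axes [ 0.0084  0.2434 -0.0639] shift after turn [ 0.008   0.2435 -0.0638]
```

Moving up and away for a clear final look.

>>> send_rows(deltas="0 0.02 -0.02 0 0 0 0.65; 0 0.04 -0.02 0 0 0 0.65; 0 0.04 -0.02 0 0 0 0.65; 0 0.04 0 0 0 0 0.65; 0 0.04 0 0 0 0 0.65; 0 0.03 0 0 0 0 0.65; 0 0.02 0 0 0 0 0.65; 0 0 0 0 0 0 0.65; 0 0 0 0 0 0 0.65; 0 0 0 0 0 0 0.65")

```text
clock: 39.6
ee_pos: [0.4513, -0.008, 0.2362]
orientation: [-0.392, -3.097, 0.005]
wrist_force: [-0.2, 1.2, -0.3]
finger_gap: 0.0562
```

```bash
python3 - <<'E'
from h import *
for n,(y0,y1,x0,x1) in {"top":(60,240,190,500),"scene":(180,300,160,430)}.items():
    im=cam(n)[0];cv2.imwrite(f"pics/f_{n}.png",cv2.resize(im[y0:y1,x0:x1],None,fx=2.58,fy=2.58,interpolation=cv2.INTER_CUBIC)[:,:,::-1])
print(env.get_state()["ee_pos"])
E
```

```text
[ 0.45138355 -0.00840852  0.2365763 ]
```

View pics/f_top.png

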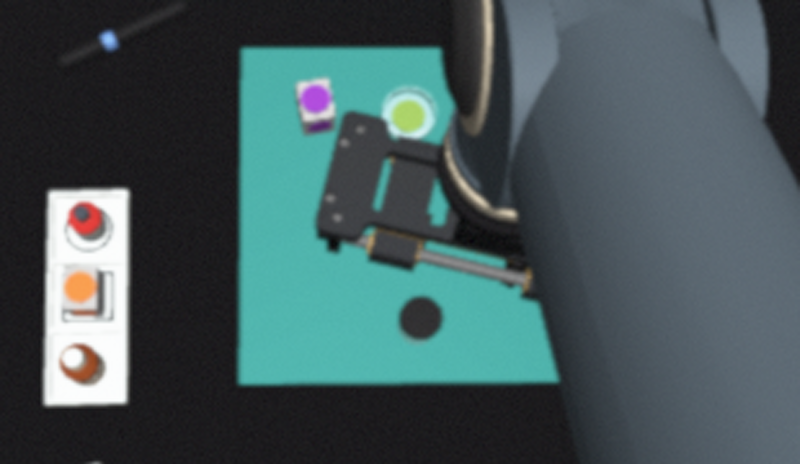

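View pics/f_scene.png

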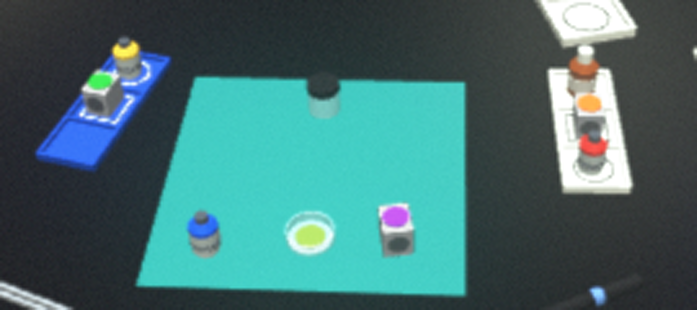

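All five parts are standing in the right wells. In the top crop, red is at (88,222), orange at (80,288) and oil at (78,362). In the scene crop, yellow is at (127,58) and green at (100,93). The blue objective, purple cube and dish look unmoved. Handing in.

```bash
python3 -c "
from workcell import env
s=env.get_state();print(s['joint_velocities'].round(3));print(env.finish_job())"
```

```text
[ 0.    -0.007 -0.001 -0.01  -0.    -0.001 -0.004]
the job is handed in; nothing more can be done
None
```

Both kits are made up and the job is handed in, at about 40 s of the 131 s allowed. The yellow objective and green cube are in the blue tray. The red objective, orange cube and oil bottle are in the middle-sized white tray, which measured 197 x 72 mm against the 194 x 70 mm given. Each part was let go with the gripper within 1 mm of the height reckoned for its well floor.

- **Placing:** the final top and scene views show all five upright in the correct wells. At release the gripper was about 1 mm from each well centre. For the bottle and orange cube I also measured the placed parts, which came out within about 3 mm of the centres; the other three I checked by eye.
- **Left in place:** the blue-ringed objective, purple cube and dish look unmoved by eye. I did not measure them again at the end.
- **Disagreements:** the scene camera put the objectives up to 15 mm, and the bottle cap 8 mm, farther out than the top view, because it saw their far sides. I used the top and wrist views, which agreed to about 7 mm at worst. Before the yellow objective was released, the finger gap briefly read 28.6 mm, then 29.4 mm; the pictures showed it upright. The arm hid the blue tray from the top camera at the end, so that tray was checked in the scene view only.

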